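Open the bench centres for the arbor

TASK

Get the bench centres ready so that a colleague can fit the arbor. First swing the dial indicator out of the way to the left (as the robot sees it), moving it by its rod and not touching the dial itself, until the rod lies roughly along the back rail of the bench. Then draw the sprung centre back by its black knob until its index line meets the red line, and finish while still holding it there against the spring; leave the other things on the table where they are.

Things in the scene. Friction and masses are not known exactly. Their poses are not given: they have to be found in the camera images.
- bench: Bench centres: heavy green cast base, 230 x 460 mm, fixed. Origin on the table midway along it, below the line of centres (127 mm up). y runs along that line to the headstock (left), x away from the robot to the back rail (x = 125 mm), z up. Green headstock at y = 150, footstock with ivory scale plate (top at z = 160 mm) at y = -130 mm, each 64 x 90 mm, 160 mm tall.
- spring_centre (a joint): How far the sprung centre is drawn back, m: 0 = fully forward (rest and start), 0.015 = white index line (on the shoe below the knob's axis) on the red line, 0.025 = end stop. It moves knob and centre along the bench's -y (right). The spring pulls forward with about 6 N at 0, 11 N at 0.015; let go, it flies back. Black ticks every 5 mm.
- knob (a point): Upright black knob of the sprung centre, 20 mm in diameter, 32 mm tall. Origin at its middle, 193 mm above the table (knob from 177 to 209 mm); axes as the bench's. Under it, on a 10 mm stem, a dark shoe 26 x 18 mm, its top 167 mm above the table. Rests at x = 0, y = -115 mm (bench frame); free all round once the indicator is swung left. Called spring_centre_c0 in the rules.
- red_line (a point): Middle of the red line on the ivory plate, which crosses the slot's two sides: x = 0, y = -130 mm, z = 160 mm in the bench's frame. The sprung centre is on the mark when the knob's axis is straight above this line.
- carriage: Dark steel indicator carriage, 60 x 70 x 30 mm, clamped on the back rail, with an upright 16 mm post up to 262 mm above the table. Origin under its middle, on the post's axis, 57 mm above the table; axes as the bench's. The indicator arm swivels about the post's axis.
- gauge_arm (a joint): Swing of the indicator arm about the post, rad: 0 = rod along the bench's -x (towards the robot, across the line of centres), grows as the free end swings left (to the bench's +y; clockwise from above); pi/2 = along the back rail. Range -0.6 to 1.75, starts between -0.25 and 0.3. Stiff swivel (0.2 N m, 1 to 2 N at the rod's end); stays where left.
- rod_grip (a point): Where to take the indicator's rod: on the axis of the level steel rod, 10 mm in diameter, 178 mm from the post's axis and 17 mm short of the rod's free end, 245 mm above the table. Its x axis lies along the rod, pointing to the post.
- dial (a point): Dial indicator hung below the rod 125 mm from the post: round case 57 mm in diameter and 22 mm thick, its flat face square to the rod, facing the rod's free end. Origin at the middle of the case, 209 mm above the table; stem and tip reach down to 157 mm. Delicate: not to be touched (case, stem and tip are gauge_arm_c0, _c1, _c2 in the rules).
- arbor: Bystander: steel arbor 142 mm long, 12 mm in diameter, with an aluminium ring 60 mm in diameter on it, lying in two steel V-blocks left of the bench. Origin at its middle, on its axis, 44 mm above the table.
- spanner: Bystander: a 170 mm steel spanner lying on the table right of the bench. Origin under its middle.
- oil: Bystander: an amber oil bottle 52 mm in diameter and 130 mm tall with a red cap, behind the bench to the right. Origin under its base.
- tin: Bystander: a round blue tin 68 mm in diameter and 50 mm tall behind the bench. Origin under its base.

How it is judged:
By the outcome, as a careful person would: the job done as asked, in the order asked, and still so for the second after the job is handed in, while the arm keeps its last pose, push and grip.
It also fails if it takes over 43 s, if anything falls off the work surface, if the arm or the gripper's body presses on something with over 40 N, if the wrist force passes 120 N, or if a joint passes its speed limit or range.

ROBOT

A 6-joint arm with a two-finger parallel gripper is mounted at the origin on the work surface. World frame = base frame: x ahead of the robot, y to its left, z up, the work surface at z = 0. Lengths are in m, angles in rad, forces in N, time in s.
With the tool pointing down it reaches from about 0.275 to 0.75 m from the base axis. Payload 10.2 kg.
Tool frame: the origin (TCP) lies midway between the tips of the shut fingers; the grasp point (between the pads) lies 19 mm behind it (bot.grip_depth is the distance from the TCP to the grasp point, in m); z points along the fingers, y is the line along which they close (so a half turn about z gives the same grasp; the last joint's range is limited). The gripper opens to 85 mm and grips with 20 to 120 N. Pads are 22 mm wide; open, the fingers measure 114 mm over their backs; the gripper's body (76 mm by 85 mm) begins 54 mm behind the grasp point. The pads swing forward as they close: fully open they stand 13 mm farther back than shut.
Start: joints at [-1.347, 0.313, 1.498, -0, 1.331, -0.223], TCP at [0.227, -0.473, 0.201] pointing down, gripper open.
Joint ranges: [-2.94, 2.94], [-0.97, 2.17], [0.19, 2.56], [-1.23, 4.37], [0.02, 3.11], [-2.88, 2.88]. Speed limits (rad/s): [2.39, 2.39, 3.01, 3.14, 3.14, 3.14].

INTERFACE

Orientations are given as [roll, pitch, yaw] about the fixed x, y, z axes, in that order (R = Rz(yaw) Ry(pitch) Rx(roll)).
In Python, from workcell import bot gives the robot as it stands.
- The arm moves only by the tool servo_tool, never from a script. Its argument "deltas" is a list that holds one entry, the list of rows, each a list of 7 numbers: the opening, from 0 (shut) to 1 (fully open), then the shift along the tool's x, y, z each as a share of 5 cm, from -1 to 1, then the turn, a rotation vector about the tool's x, y, z each as a share of 120 degrees, from -1 to 1. In form: [[[gripper, tx, ty, tz, ax, ay, az], ...]]. A call has 1 to 20 rows; each row shifts and turns the commanded pose from where the row before left it, along the tool's axes as they then stand; what a row does not reach is not made up. A row lasts 1/8 s, in which the tool goes at most 62.5 mm and 10.7 degrees, less where a joint would pass 70% of its speed; a pose out of reach is approached as far as the arm can. A call with a number of a shift or a turn outside -1 to 1 is refused whole. A call with a gripper value outside its range is refused whole. The fingers move at their own pace and stop on an object; "force" is the grip in N (left out, the last holds). Time passes only in rows, so rows that do not move let the fingers close. It gives the time, the measured TCP pose, the force, the opening and the grip force at its end, in the units of the state.
- bot.sense(): the state, without advancing time (a new reading comes with each control period).
- bot.capture(name): name is "scene" or "top" or "wrist"; returns a dict with "img" (480x640x3 uint8, red, green, blue), "depth" (480x640 float32, m along the optical axis (not along the pixel's ray), 0 where there is no reading), "camera_matrix" (3x3 intrinsics, pixels), "R" (3x3) and "t" (3): a world point X has camera coordinates R X + t; the wrist camera has in their place "tool_from_camera" (4x4, takes a point from camera to tool coordinates, whose origin is the TCP and whose axes are the flange's). Camera axes: x right, y down, z forward; pixel columns grow to the right and rows downward; lengths in m; the calibration is good to about 2 mm. A picture is of the moment at which its call begins: read the wrist's pose just before it.
- bot.hand_in(): hands the job in; it is judged then, once.
The state is a dict: "clock": time; "joint_positions": joint angles; "qd": joint speeds; "joint_efforts": joint torques, N m; "tool_pos": TCP position; "orientation": TCP orientation; "force": force on the tool from outside, world axes, zero at the start; "wrist_torque": the same for the moment, N m; "grip_width": finger opening in m; "grasp_force": force on a finger pad.
Only numpy, scipy, OpenCV 4.12 (cv2) and the standard library are available. Lean on these libraries where they do the work, as an engineer would, in place of code of your own. Each camera call takes 0.05 s, during which the arm holds its last target. There are 200 camera calls.

## Working session

There is one attempt and no reset: what is moved stays moved. The work goes in short steps, Python scripts to look and compute and a tool call to move; the robot and the scene stay as the last step left them, time stands still between calls to the robot, and variables do not carry over. Pictures are saved under pics/ and viewed, at most 10 in all, crops included, and the job is handed in when it is done.

Besides the shell and the picture viewer there is one more tool, called after "Request:" by a JSON object that holds its "name" and its "arguments", one argument or row to a line. servo_tool: Moves the arm, as the interface text tells. Shift numbers are shares of 5 cm and turn numbers shares of 120 degrees, none past 1 either way. Its arguments: {"type":"object","properties":{"deltas":{"type":"array","items":{"type":"array","items":{"type":"array","items":{"type":"number"}}}},"force":{"type":"number"}},"required":["deltas"]}

```bash
mkdir -p pics; python3 - <<'E'
from workcell import bot
import cv2,numpy as np
for n in ("scene","top"):
    c=bot.capture(n); cv2.imwrite(f"pics/{n}0.png",c["img"][:,:,::-1]); np.savez(f"{n}0.npz",**c)
    print(n,-c["R"].T@c["t"])
print(bot.sense())
E
```

```text
scene [ 1.03609862 -0.79584084  1.47339576]
top [0.41898915 0.00842481 1.33655282]
{'clock': 0.1, 'joint_positions': array([-1.34741043e+00,  3.13374286e-01,  1.49834687e+00, -1.47741108e-05,
        1.33101933e+00, -2.23410527e-01]), 'qd': array([ 0.00076533, -0.00265348, -0.00180173, -0.00071608, -0.00064719,
        0.00139305]), 'joint_efforts': array([ 2.82521716e-03, -4.12899041e+01, -2.60142696e+01, -1.25130846e-04,
        3.01540582e-03, -1.09036193e-05]), 'tool_pos': array([ 0.2267615 , -0.47320901,  0.2008078 ]), 'orientation': array([-3.14047017e+00, -2.40318707e-04,  4.46799801e-01]), 'force': array([0.12578581, 0.98487656, 0.80744552]), 'wrist_torque': array([ 0.01896933, -0.03246467,  0.04682788]), 'grasp_force': 0.0, 'grip_width': 0.08529981619746263}
```

View pics/top0.png

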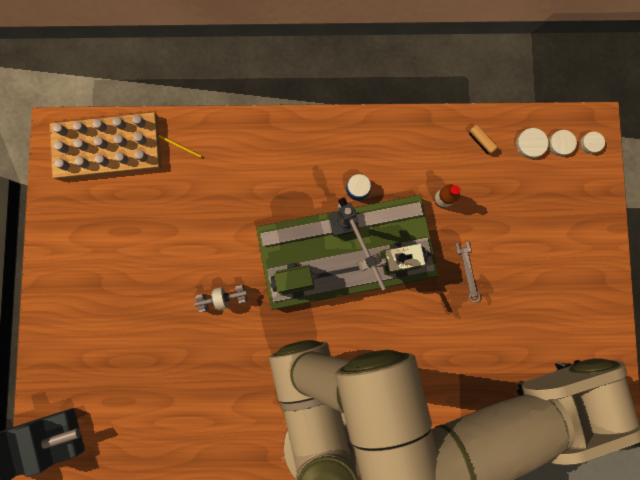

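View pics/scene0.png

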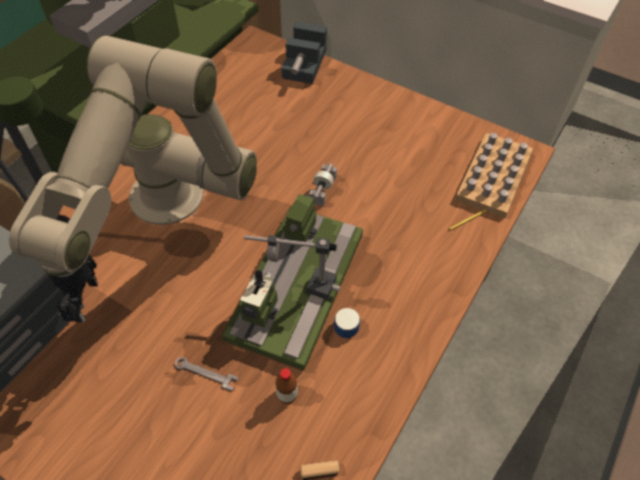

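The top view shows the bench turned about 10°, with the post at (347,211), the rod end at (384,289), the knob near (405,258) and the headstock at (293,279). I'll measure these with depth.

```bash
cat > h.py <<'E'
import numpy as np,cv2
def cloud(c,u0=0,v0=0,u1=640,v1=480):
    K=c["camera_matrix"];v,u=np.mgrid[v0:v1,u0:u1];d=c["depth"][v0:v1,u0:u1].astype(float);m=d>0
    p=np.stack([(u-K[0,2])/K[0,0]*d,(v-K[1,2])/K[1,1]*d,d],-1)[m]
    return (p-c["t"])@c["R"], np.stack([u,v],-1)[m], c["img"][v0:v1,u0:u1][m].astype(int)
def ray(c,uv,z):
    K=c["camera_matrix"];d=c["R"].T@np.linalg.solve(K,[*uv,1.]);o=-c["R"].T@c["t"]
    return o+d*(z-o[2])/d[2]
E
python3 - <<'E'
from h import *
c=np.load("top0.npz")
P,uv,I=cloud(c,250,180,450,320)
def rep(n,m): print(n,m.sum(),P[m].mean(0).round(4) if m.any() else '',uv[m].mean(0).round(1) if m.any() else '')
z=P[:,2]
G=(I[:,1]>I[:,0])&(I[:,1]>I[:,2]+15)
h=(z>.145)&(z<.17)&(uv[:,0]<325)&(uv[:,1]>255); rep("headstock",h)
print(cv2.minAreaRect(P[h][:,:2].astype(np.float32)))
f=(z>.145)&(z<.17)&(uv[:,0]>380); rep("foot",f)
print(cv2.minAreaRect(P[f][:,:2].astype(np.float32)))
k=(z>.195)&(z<.22)&(uv[:,0]>385); rep("knob",k)
r=(z>.235)&(z<.256)&(uv[:,1]>222); rep("rod",r)
q=P[r][:,:2]; print("rodfit",cv2.fitLine(q.astype(np.float32),2,0,.01,.01).ravel(), q[q[:,0].argmin()],q[q[:,0].argmax()])
rep("post",(z>.255))
print("post ray",ray(c,(347,211),.262),"rod end",ray(c,(384,289),.245),"knob",ray(c,(404,258),.209))
b=(z>.02)&(z<.075)
rr=cv2.minAreaRect(P[b][:,:2].astype(np.float32)); print("base",rr)
im=cv2.resize(c["img"][180:320,250:450],None,fx=4,fy=4,interpolation=cv2.INTER_CUBIC)
cv2.imwrite("pics/c1.png",im[:,:,::-1])
E
```

```text
headstock 718 [0.4438 0.0794 0.1571] [292.4 279.2]
((0.44317954778671265, 0.08293710649013519), (0.04582979530096054, 0.10150010138750076), 10.994077682495117)
foot 735 [ 0.4968 -0.1988  0.1601] [405.5 257. ]
((0.49772369861602783, -0.20266197621822357), (0.05205430090427399, 0.10134721547365189), 10.84389591217041)
knob 63 [ 0.4936 -0.1818  0.2082] [401.9 257. ]
rod 365 [ 0.4921 -0.0992  0.2492] [368.5 256.7]
rodfit [ 0.91073555  0.41298997  0.4920864  -0.09916279] [ 0.41875629 -0.1330725 ] [ 0.57029406 -0.07004503]
post 212 [ 0.5832 -0.058   0.2589] [350.1 216.5]
post ray [ 0.59527331 -0.05090941  0.262     ] rod end [ 0.41875552 -0.13353871  0.245     ] knob [ 0.49111607 -0.18666907  0.209     ]
base ((0.5666360855102539, -0.087595134973526), (0.30872130393981934, 0.5306819081306458), 10.797883033752441)
```

View pics/c1.png

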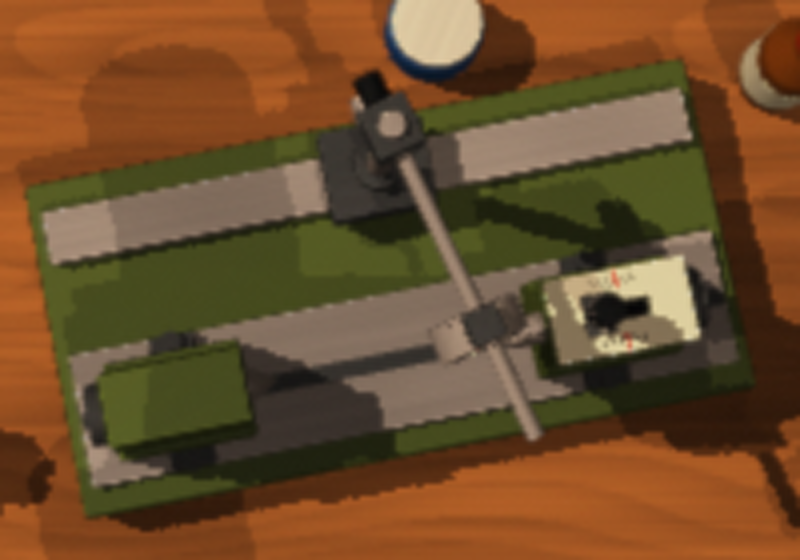

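Bench yaw is about 10.9° and its origin about (0.472, -0.070). The knob measures (0.494, -0.182), which matches the model. The post is at (0.596, -0.053), the rod is 195 mm long as it should be, and the swing is about -0.235 rad. First I lift and move above the rod grip at (0.434, -0.127).

Request:
{"name": "servo_tool", "arguments": {
  "deltas": [
    [[1,0,0,-0.87,0,0,0],[1,0,0,-0.87,0,0,0],[1,0,0,-0.87,0,0,0],[0.6,0.56,-0.37,0,0,0,0],[0.6,0.56,-0.37,0,0,0,0],[0.6,0.56,-0.37,0,0,0,0],[0.6,0.56,-0.37,0,0,0,0],[0.6,0.56,-0.37,0,0,0,0],[0.6,0.56,-0.37,0,0,0,0],[0.6,0.56,-0.37,0,0,0,0],[0.6,0.56,-0.37,0,0,0,0],[0.6,0.56,-0.37,0,0,0,0],[0.6,0.56,-0.37,0,0,0,0],[0.6,0.56,-0.37,0,0,0,0],[0.6,0.56,-0.37,0,0,0,0],[0.6,0,0,0,0,0,0]]
  ]
}}

```text
clock: 2.1
tool_pos: [0.4344, -0.1266, 0.3315]
orientation: [-3.141, 0.0, 0.45]
force: [0.4, -0.2, -0.5]
grip_width: 0.0509
grasp_force: 0.0
```

Request:
{"name": "servo_tool", "arguments": {
  "deltas": [
    [[0.6,0,0,0,0,0,-0.0875],[0.6,0,0,0,0,0,-0.0875],[0.6,0,0,0,0,0,-0.0875],[0.6,0,0,0,0,0,-0.0875],[0.6,0,0,0,0,0,-0.0875],[0.6,0,0,0,0,0,-0.0875],[0.6,0,0,0,0,0,-0.0875],[0.6,0,0,0,0,0,-0.0875],[0.6,0,0,0,0,0,-0.0875],[0.6,0,0,0,0,0,-0.0875],[0.6,0,0,0,0,0,-0.0875],[0.6,0,0,0,0,0,-0.0875],[0.6,0,0,0,0,0,-0.0875],[0.6,0,0,0,0,0,-0.0875],[0.6,0,0,0,0,0,-0.0875],[0.6,0,0,0,0,0,-0.0875],[0.6,0,0,0,0,0,-0.0875],[0.6,0,0,0,0,0,0]]
  ]
}}

```text
clock: 4.35
tool_pos: [0.4336, -0.1286, 0.3316]
orientation: [3.141, -0.0, -2.723]
force: [-0.5, -0.7, -0.1]
grip_width: 0.0512
grasp_force: 0.0
```

```bash
python3 - <<'E'
from workcell import bot
from h import *
s=bot.sense();print(s["joint_positions"].round(3),s["tool_pos"],s["orientation"])
c=bot.capture("wrist");cv2.imwrite("pics/w1.png",c["img"][:,:,::-1]);np.savez("w1.npz",**c,p=s["tool_pos"],o=s["orientation"])
from scipy.spatial.transform import Rotation as R
K=c["camera_matrix"];T=c["tool_from_camera"];v,u=np.mgrid[0:480,0:640];d=c["depth"].astype(float);m=d>0
p=np.stack([(u-K[0,2])/K[0,0]*d,(v-K[1,2])/K[1,1]*d,d],-1)[m]
q=p@T[:3,:3].T+T[:3,3]; W=q@R.from_euler("xyz",s["orientation"]).as_matrix().T+s["tool_pos"]
r=(W[:,2]>.243)&(W[:,2]<.253); print(r.sum(),cv2.fitLine(q[r][:,:2].astype(np.float32),2,0,.01,.01).ravel(),q[r].min(0),q[r].max(0))
E
```

```text
[-0.548  0.088  1.439 -0.     1.615 -2.537] [ 0.43362919 -0.1286132   0.33161467] [ 3.14134142e+00 -3.96067267e-04 -2.72336384e+00]
2844 [ 0.99994516 -0.01047129 -0.06513937  0.00206275] [-0.16126937 -0.0079018   0.0785918 ] [0.01407568 0.01206186 0.08858911]
```

View pics/w1.png

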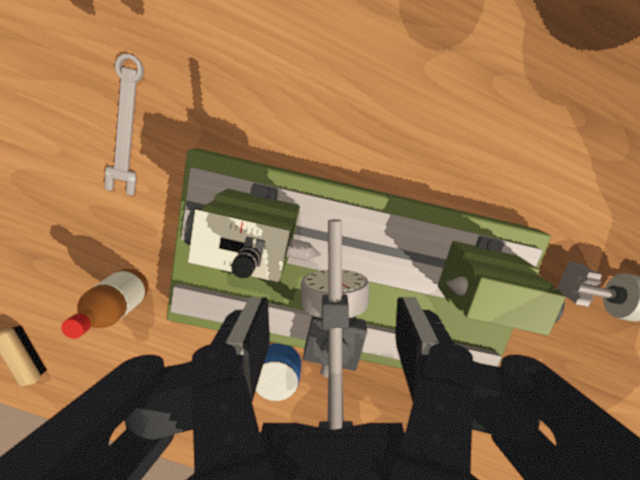

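The wrist view shows the rod end at (335,222) with the dial clear below it, and the fingers straddle the rod. The rod end sits 14 mm ahead of the TCP and the offset is 1.4 mm. I'll trim that, descend and close.

Request:
{"name": "servo_tool", "arguments": {
  "deltas": [
    [[0.6,-0.06,0.03,0,0,0,0],[0.6,0,0,0.53,0,0,0],[0.6,0,0,0.53,0,0,0],[0.6,0,0,0.53,0,0,0],[0.6,0,0,0.53,0,0,0],[0.6,0,0,0,0,0,0],[0,0,0,0,0,0,0],[0,0,0,0,0,0,0],[0,0,0,0,0,0,0],[0,0,0,0,0,0,0],[0,0,0,0,0,0,0],[0,0,0,0,0,0,0]]
  ],
  "force": 30
}}

```text
clock: 5.9
tool_pos: [0.4361, -0.1255, 0.2258]
orientation: [-3.142, 0.0, -2.721]
force: [-1.2, -0.3, -0.3]
grip_width: 0.0002
grasp_force: 0.0
```

The fingers shut fully, so the rod was missed. I'll look.

```bash
python3 - <<'E'
from workcell import bot
from h import *
s=bot.sense();print(s["clock"],s["tool_pos"],s["grip_width"],s["grasp_force"],s["force"])
a=bot.capture("wrist");b=bot.capture("top")
np.savez("w2.npz",**a);np.savez("t2.npz",**b)
im=np.hstack([cv2.resize(a["img"],(400,300)),cv2.resize(b["img"][180:330,250:450],(400,300),interpolation=cv2.INTER_CUBIC)])
cv2.imwrite("pics/w2.png",im[:,:,::-1])
E
```

```text
5.9 [ 0.43607642 -0.12551112  0.22582273] 0.00015426474168690415 0.0 [-1.19750669 -0.26403883 -0.27379109]
```

View pics/w2.png

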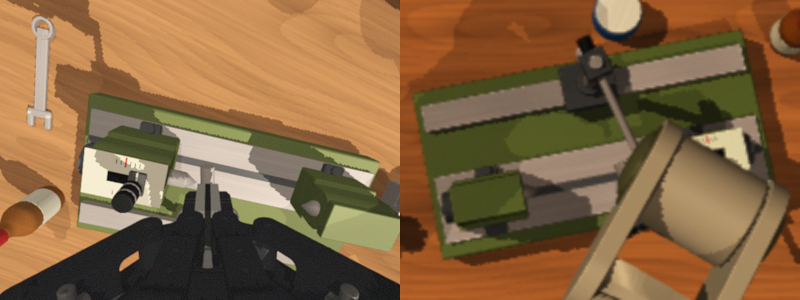

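```bash
python3 - <<'E'
from workcell import bot
from h import *
print(bot.grip_depth, bot.sense()["grip_width"])
c=np.load("w2.npz");K=c["camera_matrix"];T=c["tool_from_camera"];print(T.round(3))
v,u=np.mgrid[0:480,0:640];d=c["depth"].astype(float)
p=np.stack([(u-K[0,2])/K[0,0]*d,(v-K[1,2])/K[1,1]*d,d],-1);q=p@T[:3,:3].T+T[:3,3]
for vv in range(255,430,10):
  print(vv,[ (uu,*(q[vv,uu]*1000).round().astype(int),c["img"][vv,uu].sum()//3) for uu in (310,322,332,342,356)])
x=c["img"][230:480,230:440];cv2.imwrite("pics/w3.png",cv2.resize(x,None,fx=2.4,fy=2.4,interpolation=cv2.INTER_CUBIC)[:,:,::-1])
E
```

```text
0.0187 0.0005392978417510397
[[-0.    -0.959 -0.283  0.072]
 [ 1.    -0.001  0.001 -0.001]
 [-0.001 -0.283  0.959 -0.172]
 [ 0.     0.     0.     1.   ]]
255 [(310, np.int64(-41), np.int64(-21), np.int64(175), np.uint64(105)), (322, np.int64(-41), np.int64(-10), np.int64(175), np.uint64(179)), (332, np.int64(-41), np.int64(0), np.int64(176), np.uint64(204)), (342, np.int64(-41), np.int64(9), np.int64(175), np.uint64(202)), (356, np.int64(-41), np.int64(23), np.int64(175), np.uint64(206))]
265 [(310, np.int64(-50), np.int64(-22), np.int64(174), np.uint64(176)), (322, np.int64(17), np.int64(-5), np.int64(-17), np.uint64(99)), (332, np.int64(17), np.int64(-1), np.int64(-18), np.uint64(105)), (342, np.int64(17), np.int64(4), np.int64(-17), np.uint64(108)), (356, np.int64(-51), np.int64(23), np.int64(174), np.uint64(107))]
275 [(310, np.int64(-61), np.int64(-22), np.int64(174), np.uint64(202)), (322, np.int64(14), np.int64(-5), np.int64(-21), np.uint64(94)), (332, np.int64(15), np.int64(-1), np.int64(-23), np.uint64(120)), (342, np.int64(14), np.int64(4), np.int64(-21), np.uint64(176)), (
[... 4306 characters left out ...]
64(4), np.int64(-104), np.uint64(38))]
415 [(310, np.int64(14), np.int64(-5), np.int64(-105), np.uint64(27)), (322, np.int64(-7), np.int64(-3), np.int64(-80), np.uint64(23)), (332, np.int64(-52), np.int64(-1), np.int64(-27), np.uint64(91)), (342, np.int64(-7), np.int64(2), np.int64(-79), np.uint64(32)), (356, np.int64(15), np.int64(4), np.int64(-105), np.uint64(32))]
425 [(310, np.int64(10), np.int64(-5), np.int64(-103), np.uint64(33)), (322, np.int64(-8), np.int64(-3), np.int64(-82), np.uint64(24)), (332, np.int64(-57), np.int64(-1), np.int64(-28), np.uint64(89)), (342, np.int64(-7), np.int64(2), np.int64(-83), np.uint64(20)), (356, np.int64(12), np.int64(5), np.int64(-105), np.uint64(34))]
```

View pics/w3.png

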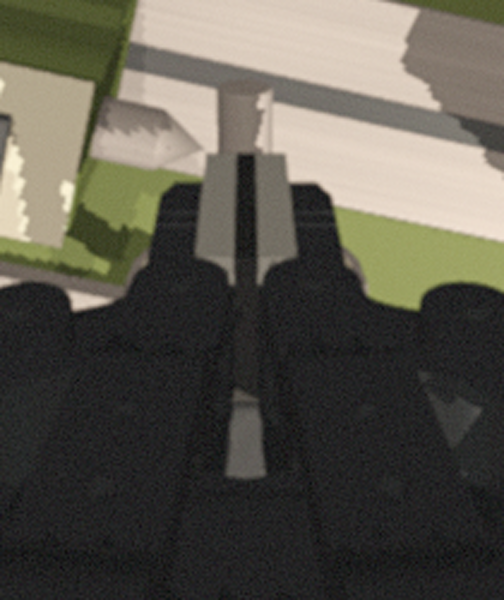

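```bash
python3 - <<'E'
import numpy as np
for n in ("w1","w2"):
  c=np.load(n+".npz");K=c["camera_matrix"];T=c["tool_from_camera"]
  v,u=np.mgrid[0:480,0:640];d=c["depth"].astype(float)
  p=np.stack([(u-K[0,2])/K[0,0]*d,(v-K[1,2])/K[1,1]*d,d],-1);q=(p@T[:3,:3].T+T[:3,3])*1000
  m=(d>.05)&(abs(q[...,0])<25)&(abs(q[...,1])<60)&(q[...,2]<20)
  Q=q[m]; print(n,"zmax",Q[:,2].max())
  for lo in range(-60,20,6):
    s=Q[(Q[:,2]>=lo)&(Q[:,2]<lo+6)]
    if len(s): print(lo,len(s),"x",s[:,0].min().round(),s[:,0].max().round(),"y pct",np.percentile(s[:,1],[0,10,50,90,100]).round())
E
```

```text
w1 zmax -31.49016552441708
-60 1043 x -11.0 12.0 y pct [-40. -36. -26.  35.  39.]
-54 908 x -11.0 12.0 y pct [-40. -36. -26.  35.  39.]
-48 807 x -11.0 12.0 y pct [-40. -36. -26.  35.  39.]
-42 589 x -11.0 12.0 y pct [-39. -31. -26.  31.  38.]
-36 143 x -11.0 11.0 y pct [-32. -26.  25.  25.  27.]
w2 zmax -14.361303395270642
-60 653 x 6.0 12.0 y pct [-14. -11.  -1.  11.  13.]
-54 607 x 6.0 12.0 y pct [-14. -11.  -0.  11.  13.]
-48 512 x 6.0 12.0 y pct [-14. -11.  -1.  10.  13.]
-42 455 x 6.0 12.0 y pct [-14. -11.   0.  10.  13.]
-36 140 x 6.0 11.0 y pct [-12.  -7.  -0.   6.  11.]
-30 9 x 9.0 16.0 y pct [-2. -2. -1.  0.  1.]
-24 614 x 5.0 18.0 y pct [-5. -4. -1.  3.  4.]
-18 47 x 12.0 18.0 y pct [-5. -4. -1.  3.  4.]
```

The depth data explains the miss. The real fingertips end about 32 mm short of the reported TCP (finger points stop at tool z ≈ -32, while the rod reads correctly at 0.245). So the fingers shut just above the rod. I'll reopen, go 32 mm lower, and keep that offset from here on.

Request:
{"name": "servo_tool", "arguments": {
  "deltas": [
    [[0.6,0,0,0,0,0,0],[0.6,0,0,0,0,0,0],[0.6,0,0,0,0,0,0],[0.6,0,0,0,0,0,0],[0.6,0,0,0.32,0,0,0],[0.6,0,0,0.32,0,0,0],[0.6,0,0,0,0,0,0],[0,0,0,0,0,0,0],[0,0,0,0,0,0,0],[0,0,0,0,0,0,0],[0,0,0,0,0,0,0],[0,0,0,0,0,0,0]]
  ],
  "force": 30
}}

```text
clock: 7.5
tool_pos: [0.4363, -0.1256, 0.1943]
orientation: [-3.141, 0.001, -2.721]
force: [-0.2, 0.1, 5.3]
grip_width: 0.0086
grasp_force: 29.4
```

Gripped. Now the first half of the swing.

Request:
{"name": "servo_tool", "arguments": {
  "deltas": [
    [[0,0,0.08,0,0,0,0.011],[0,-0.004,0.16,0,0,0,0.0217],[0,-0.004,0.16,0,0,0,0.0217],[0,-0.004,0.16,0,0,0,0.0217],[0,-0.004,0.16,0,0,0,0.0217],[0,-0.004,0.16,0,0,0,0.0217],[0,-0.004,0.16,0,0,0,0.0217],[0,-0.004,0.16,0,0,0,0.0217],[0,-0.004,0.16,0,0,0,0.0217],[0,-0.004,0.16,0,0,0,0.0217],[0,-0.004,0.16,0,0,0,0.0217],[0,-0.004,0.16,0,0,0,0.0217],[0,-0.004,0.16,0,0,0,0.0217],[0,-0.004,0.16,0,0,0,0.0217],[0,-0.004,0.16,0,0,0,0.0217],[0,-0.004,0.16,0,0,0,0.0217],[0,-0.004,0.16,0,0,0,0.0217],[0,-0.004,0.16,0,0,0,0.0217],[0,0,0,0,0,0,0]]
  ]
}}

```text
clock: 9.88
tool_pos: [0.4322, 0.012, 0.1943]
orientation: [3.141, -0.003, 2.767]
force: [-8.1, 4.9, 10.9]
grip_width: 0.009
grasp_force: 29.9
```

Request:
{"name": "servo_tool", "arguments": {
  "deltas": [
    [[0,0.02,0,-0.02,0,0,0],[0,-0.005,0.187,0,0,0,0.0253],[0,-0.005,0.187,0,0,0,0.0253],[0,-0.005,0.187,0,0,0,0.0253],[0,-0.005,0.187,0,0,0,0.0253],[0,-0.005,0.187,0,0,0,0.0253],[0,-0.005,0.187,0,0,0,0.0253],[0,-0.005,0.187,0,0,0,0.0253],[0,-0.005,0.187,0,0,0,0.0253],[0,-0.005,0.187,0,0,0,0.0253],[0,-0.005,0.187,0,0,0,0.0253],[0,-0.005,0.187,0,0,0,0.0253],[0,-0.005,0.187,0,0,0,0.0253],[0,-0.005,0.187,0,0,0,0.0253],[0,-0.005,0.187,0,0,0,0.0253],[0,-0.005,0.187,0,0,0,0.0253],[0,-0.005,0.187,0,0,0,0.0253],[0,-0.005,0.187,0,0,0,0.0253],[0,-0.005,0.187,0,0,0,0.0253],[0,-0.005,0.187,0,0,0,0.0253]]
  ]
}}

```text
clock: 12.38
tool_pos: [0.5629, 0.122, 0.1944]
orientation: [-3.14, -0.004, 1.759]
force: [-3.4, 9.8, 1.5]
grip_width: 0.0089
grasp_force: 29.9
```

The rod is at heading 1.759, which is along the rail. Release, lift, and go above the knob.

Request:
{"name": "servo_tool", "arguments": {
  "deltas": [
    [[0.5,0,0,0,0,0,0],[0.5,0,0,0,0,0,0],[0.5,0,0,0,0,0,0],[0.5,0,0,-0.4,0,0,0],[0.5,0,0,-0.75,0,0,0],[0.5,0,0,-0.75,0,0,0],[0.5,0,0,-0.75,0,0,0],[0.5,-0.64,-0.28,0,0,0,0],[0.5,-0.64,-0.28,0,0,0,0],[0.5,-0.64,-0.28,0,0,0,0],[0.5,-0.64,-0.28,0,0,0,0],[0.5,-0.64,-0.28,0,0,0,0],[0.5,-0.64,-0.28,0,0,0,0],[0.5,-0.64,-0.28,0,0,0,0],[0.5,-0.64,-0.28,0,0,0,0],[0.5,-0.6,-0.26,0,0,0,0],[0.5,0,0,0,0,0,0]]
  ]
}}

```text
clock: 14.5
tool_pos: [0.4937, -0.1862, 0.3271]
orientation: [-3.141, 0.0, 1.757]
force: [0.7, 0.1, 0.2]
grip_width: 0.0429
grasp_force: 0.0
```

Request:
{"name": "servo_tool", "arguments": {
  "deltas": [
    [[0.5,0,0,0,0,0,0.0832],[0.5,0,0,0,0,0,0.0832],[0.5,0,0,0,0,0,0.0832],[0.5,0,0,0,0,0,0.0832],[0.5,0,0,0,0,0,0.0832],[0.5,0,0,0,0,0,0.0832],[0.5,0,0,0,0,0,0.0832],[0.5,0,0,0,0,0,0.0832],[0.5,0,0,0,0,0,0.0832],[0.5,0,0,0,0,0,0]]
  ]
}}

```text
clock: 15.75
tool_pos: [0.4945, -0.1838, 0.3275]
orientation: [3.141, -0.0, 0.194]
force: [-0.5, -0.0, 0.6]
grip_width: 0.0425
grasp_force: 0.0
```

```bash
cat >> h.py <<'E'
from scipy.spatial.transform import Rotation as Rot
def wrist(bot):
    s=bot.sense();c=bot.capture("wrist");T=c["tool_from_camera"];A=np.eye(4)
    A[:3,:3]=Rot.from_euler("xyz",s["orientation"]).as_matrix();A[:3,3]=s["tool_pos"]
    M=np.linalg.inv(A@T);c["R"]=M[:3,:3];c["t"]=M[:3,3];c["A"]=A;return s,c
E
python3 - <<'E'
from workcell import bot
from h import *
s,c=wrist(bot);print(s["clock"],s["tool_pos"],s["orientation"],s["joint_positions"])
P,uv,I=cloud(c)
k=(P[:,2]>.203)&(P[:,2]<.216)&(np.hypot(P[:,0]-.494,P[:,1]+.182)<.03)
print("knob",k.sum(),P[k].mean(0),P[k].min(0),P[k].max(0))
b=bot.capture("top");P,uv,I=cloud(b)
r=(P[:,2]>.238)&(P[:,2]<.256)&(P[:,1]>-.03)&(P[:,1]<.17)&(P[:,0]>.5)&(P[:,0]<.65)
print("rod",r.sum(),cv2.fitLine(P[r][:,:2].astype(np.float32),2,0,.01,.01).ravel())
im=np.hstack([cv2.resize(c["img"],(400,300)),cv2.resize(b["img"][180:330,250:450],(400,300),interpolation=cv2.INTER_CUBIC)])
cv2.imwrite("pics/w4.png",im[:,:,::-1])
E
```

```text
15.75 [ 0.49446026 -0.18383898  0.32745214] [ 3.14147901e+00 -2.30146649e-04  1.93791616e-01] [-5.78291287e-01  2.65700418e-01  1.23746075e+00  7.93165272e-05
  1.63818732e+00  7.98718788e-01]
knob 491 [ 0.49685086 -0.18291545  0.20765293] [ 0.48702457 -0.19262931  0.20313702] [ 0.50617469 -0.17334837  0.20982371]
rod 350 [ 0.196458   -0.98051226  0.5742961   0.0561671 ]
```

View pics/w4.png

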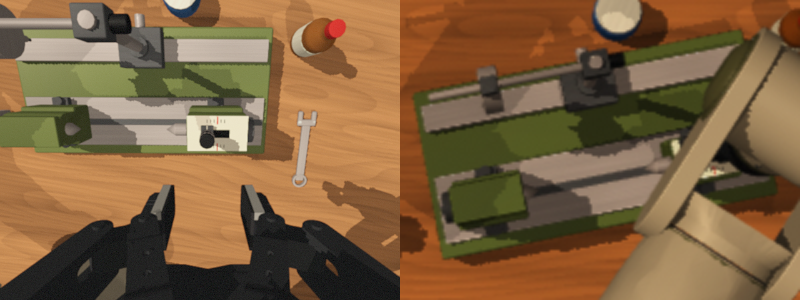

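The left picture shows the fingers either side of the knob (207,138). The right one shows the rod lying along the back rail, with a fit of 11.3° against 10.9°. I'll descend and grip the knob.

Request:
{"name": "servo_tool", "arguments": {
  "deltas": [
    [[0.5,0.02,0,0.73,0,0,0],[0.5,0,0,0.73,0,0,0],[0.5,0,0,0.73,0,0,0],[0.5,0,0,0.73,0,0,0],[0.5,0,0,0.73,0,0,0],[0.5,0,0,0,0,0,0],[0.5,0,0,0,0,0,0]]
  ],
  "force": 60
}}

```text
clock: 16.73
tool_pos: [0.4961, -0.1846, 0.1464]
orientation: [3.14, -0.002, 0.193]
force: [-0.1, -0.7, -0.5]
grip_width: 0.0427
grasp_force: 0.0
```

Request:
{"name": "servo_tool", "arguments": {
  "deltas": [
    [[0,0,0,0,0,0,0],[0,0,0,0,0,0,0],[0,0,0,0,0,0,0],[0,0,0,0,0,0,0],[0,0,0,0,0,0,0]]
  ],
  "force": 60
}}

```text
clock: 17.35
tool_pos: [0.4958, -0.1837, 0.1464]
orientation: [3.141, -0.002, 0.192]
force: [-2.2, 5.6, 7.3]
grip_width: 0.0186
grasp_force: 58.3
```

Gripped (18.6 mm, 58 N). Draw back about 12 mm, then look.

Request:
{"name": "servo_tool", "arguments": {
  "deltas": [
    [[0,0,0.06,0,0,0,0],[0,0,0.06,0,0,0,0],[0,0,0.06,0,0,0,0],[0,0,0.06,0,0,0,0],[0,0,0,0,0,0,0],[0,0,0,0,0,0,0]]
  ]
}}

```text
clock: 18.1
tool_pos: [0.4979, -0.1948, 0.1464]
orientation: [-3.14, -0.001, 0.192]
force: [-3.6, 9.0, 8.3]
grip_width: 0.0187
grasp_force: 58.6
```

```bash
python3 - <<'E'
from workcell import bot
from h import *
s,c=wrist(bot);print(s["clock"],s["tool_pos"],s["orientation"],s["force"],s["grip_width"])
np.savez("w5.npz",**c)
K=c["camera_matrix"]
def px(X): 
    p=K@(c["R"]@np.array(X)+c["t"]);return p[:2]/p[2]
print("red expected",px((.4968,-.1972,.16)))
u,v=px((.4968,-.1972,.16)).astype(int)
x=c["img"][max(v-70,0):v+70,max(u-90,0):u+90];print(max(u-90,0),max(v-70,0))
cv2.imwrite("pics/w5.png",cv2.resize(x,None,fx=4,fy=4,interpolation=cv2.INTER_CUBIC)[:,:,::-1])
E
```

```text
18.1 [ 0.49789291 -0.19480837  0.14640118] [-3.14026884e+00 -1.36078870e-03  1.92357446e-01] [-3.64254588  9.0451671   8.29081775] 0.018693170897853377
red expected [335.75467952 301.89580734]
245 231
```

View pics/w5.png

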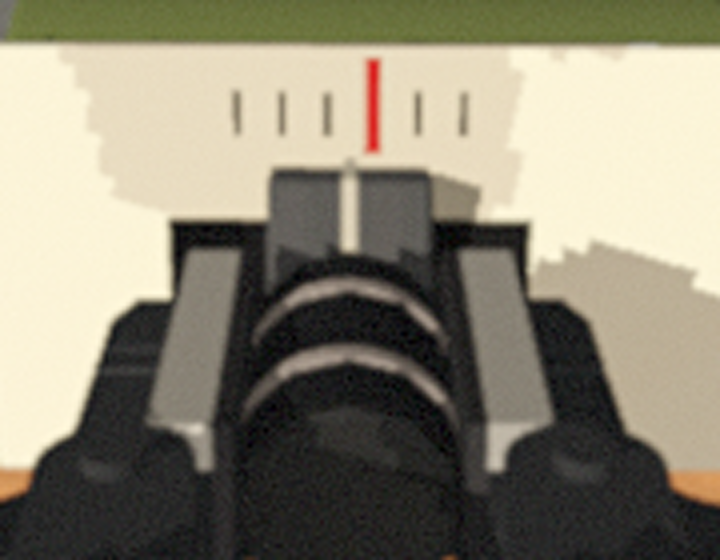

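The red line is at crop x=373, the white index at x≈348, and the 5 mm ticks are 45.5 px apart. About 2.8 mm remains.

Request:
{"name": "servo_tool", "arguments": {
  "deltas": [
    [[0,0,0.03,0,0,0,0],[0,0,0.03,0,0,0,0],[0,0,0,0,0,0,0],[0,0,0,0,0,0,0],[0,0,0,0,0,0,0]]
  ]
}}

```text
clock: 18.77
tool_pos: [0.4984, -0.1976, 0.1464]
orientation: [-3.14, -0.001, 0.192]
force: [-4.0, 10.1, 9.1]
grip_width: 0.0182
grasp_force: 58.6
```

```bash
python3 - <<'E'
from workcell import bot
from h import *
s,c=wrist(bot);print(s["clock"],s["tool_pos"],s["force"],s["grip_width"],c["camera_matrix"][0])
x=c["img"][231:371,245:425]
cv2.imwrite("pics/w6.png",cv2.resize(x,None,fx=4,fy=4,interpolation=cv2.INTER_CUBIC)[:,:,::-1])
I=c["img"].astype(float); red=(I[...,0]>150)&(I[...,1]<90); v,u=np.nonzero(red); m=(abs(v-258)<20)&(u>280)&(u<400); print("red u",u[m].mean(),"v",v[m].min(),v[m].max())
for vv in (274,278,284,290): r=I[vv,315:360].mean(1); print(vv,r.round().astype(int))
g=I[255:262,290:400].mean((0,2)); print(g.round().astype(int))
print("depths",c["depth"][255,345],c["depth"][282,325],c["depth"][282,350])
E
```

```text
18.775 [ 0.49841596 -0.19755491  0.14639876] [-4.0150368  10.13214222  9.05320506] 0.01817707519747791 [380.21752214   0.         332.01457954]
red u 331.5 v 246 267
274 [ 63  61  61  61  62  65  64  67  70  68  66  71  69  67  76 111 144 156
 136 103  70  65  63  64  61  64  61  63  63  69  70  71  70  69  65  71
  92 158 199 217 219 213 197 163 148]
278 [ 98 102  94  96  96  93  95  92  93  93  88  93  97  90 108 161 201 210
 193 147 101  89  95  96  94  94  94  96  99  96  96  92  92  94  93  91
  83  79 106 127 129 125 128 133 157]
284 [ 95  96  95 102  96  96  96  92  94  91  89  91  93  89 109 162 198 208
 192 145 101  93  95  95  94  94  96  96 102  93  93  95  93  89  94  90
  78  78 100 126 131 128 122 126 127]
290 [ 94 100  96 100  95  92  92  95  96  93  86  91  90  91 109 160 198 206
 187 141 101  95  95  94  93  95  92  98  96  94  94  91  94  91  99  95
  84  58  34   2  16  18  17  16  13]
[215 216 215 216 217 214 188 134 162 205 216 216 215 216 215 216 216 202
 154 130 187 215 217 215 215 215 216 217 214 180 129 179 214 217 215 215
 215 216 215 196 145  98 108 157 199 215 216 215 215 215 216 213 178 138
 185 214 217 216 214 216 215 217 214 180 124 175 213 217 215 215 215 215
 215 215 215 215 215 215 215 215 214 215 222 230 234 235 236 237 237 237
 237 238 237 237 237 237 237 237 237 237 238 237 237 238 238 237 237 237
 238 237]
depths 0.16836306 0.16297993 0.162213
```

View pics/w6.png

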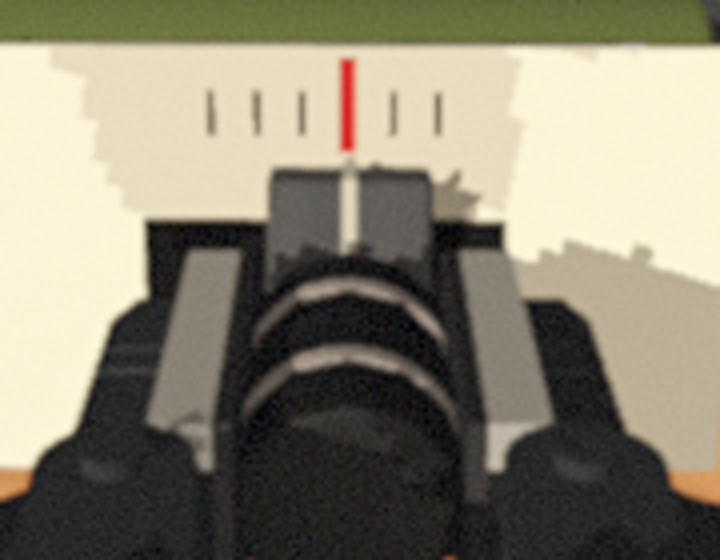

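The red line is at u=331.5 and the index at u≈331.8, at the image centre, so there is no parallax. They line up within about 0.2 mm, held firmly with the spring pull at about 11 N. Handing in.

```bash
python3 -c "
from workcell import bot
s=bot.sense();print(s['tool_pos'],s['grasp_force']);print(bot.hand_in())"
```

```text
[ 0.49841233 -0.19755401  0.14639053] 58.62146973609924
the job is handed in; nothing more can be done
None
```

The job is handed in at about 19 s: the indicator was swung left by its rod to lie along the back rail (within about 0.5°), and the sprung centre is held on the red line within about 0.2 mm; the first try at the rod missed, as the fingertips sit about 32 mm short of the reported TCP, and I corrected for it.

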